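Unpack the bobbins for display

ROBOT

A 6-joint arm with a two-finger parallel gripper is mounted at the origin on the work surface. World frame = base frame: x ahead of the robot, y to its left, z up, the work surface at z = 0. Lengths are in m, angles in rad, forces in N, time in s.
With the tool pointing down it reaches from about 0.375 to 0.9 m from the base axis. Payload 3.1 kg.
Tool frame: the origin (TCP) lies at the very end of the fingers, on their centre line; the grasp point (between the pads) lies 19 mm behind it (manip.tcp_to_grasp is the distance from the TCP to the grasp point, in m); z points along the fingers, y is the line along which they close (so a half turn about z gives the same grasp; the last joint's range is limited). The gripper opens to 85 mm and grips with 20 to 120 N. Pads are 22 mm wide; open, the fingers measure 114 mm over their backs; the gripper's body (76 mm by 85 mm) begins 54 mm behind the grasp point. The pads swing forward as they close: fully open they stand 13 mm farther back than shut.
Start: joints at [-1.28, 0.527, 1.433, -0, 1.181, -0.178], TCP at [0.282, -0.558, 0.231] pointing down, gripper open.
Joint ranges: [-3.08, 3.08], [-0.75, 2.2], [0.22, 2.44], [-1.43, 4.57], [0, 2.65], [-2.85, 2.85]. Speed limits (rad/s): [2.79, 2.79, 3.14, 3.14, 3.14, 3.14].

INTERFACE

Orientations are given as a unit quaternion [x, y, z, w].
In Python, from station import manip gives the robot as it stands. The module is installed in compiled form; this text tells all that it offers.
- The arm moves only by the tool step_arm, never from a script. Its argument "commands" is one flat list of numbers, 6 for each row, row after row: the shift along the tool's x, y, z in m, then the turn, a rotation vector about the tool's x, y, z in degrees. A call has exactly 10 rows; each row is the pose to reach, as a shift and turn from the pose commanded when the call began, along the tool's axes at that moment; what a row does not reach only later rows make up. A row lasts 1/10 s, in which the tool goes at most 50 mm and 8.59 degrees, less where a joint would pass 70% of its speed; a pose out of reach is approached as far as the arm can. A call with a gripper value outside its range is refused whole. "jaw" is the opening in per cent of the stroke, from 0 (shut) to 100 (fully open), set as the call begins (left out, the last holds). The fingers move at their own pace and stop on an object; "grip_force" is the grip in N (left out, the last holds). Time passes only in rows, so rows that repeat a pose let the fingers close, or fill a call up. It gives the time, the measured TCP pose, the force, the opening and the grip force at its end, in the units of the state.
- manip.sense(): the state, without advancing time (a new reading comes with each control period).
- manip.snapshot(name): name is "side" or "top" or "wrist"; returns a dict with "pixels" (420x560x3 uint8, blue, green, red), "fx", "fy", "cx", "cy" (pixels), "R" (3x3) and "t" (3): a world point X has camera coordinates R X + t; the wrist camera has in their place "mount" (4x4, takes a point from camera to tool coordinates, whose origin is the TCP and whose axes are the flange's). Camera axes: x right, y down, z forward; pixel columns grow to the right and rows downward; lengths in m; the calibration is good to about 2 mm. A picture is of the moment at which its call begins: read the wrist's pose just before it. There is no depth.
- manip.sign_off(): hands the job in; it is judged then, once.
The state is a dict: "t": time; "q": joint angles; "qd": joint speeds; "tau": joint torques, N m; "tcp_pos": TCP position; "tool_rot": TCP orientation; "force": force on the tool from outside, world axes, zero at the start; "ft_torque": the same for the moment, N m; "finger_gap": opening from 0.0 (shut) to 1.0 (fully open); "gripper_force": force on a finger pad.
Only numpy, scipy, OpenCV 4.12 (cv2) and the standard library are available. Lean on these libraries where they do the work, as an engineer would, in place of code of your own. Each camera call takes 0.05 s, during which the arm holds its last target. There are 200 camera calls.

TASK

Lift the plywood cover board straight up off the two steel dowels of the transit tray, keeping it level so that it does not bind or drag the tray, and lay it flat in the middle of the grey mat, square to it. Then take the two bobbins out of the tray and set each in the display stand's row of cradles made for its length, down in both of its cradles, beside the medium one already there. Set everything down without letting it drop, and leave the tray, the medium bobbin and the other things on the table where they are.

Things in the scene. Friction and masses are not known exactly. Their poses are not given: they have to be found in the camera images.
- cover_handle (a point): Centre of the cover board's grip bar; axes those of the board, z up. Board: plywood, 240 (x) x 160 (y) x 12 mm, about 0.45 kg, balanced under the bar. Bar: along x, 110 long, 16 wide, 16 high, its centre 30 above the board's top and 42 above its underside, on two posts at x = +-45, free between them. Starts on the tray, its two holes (x = +-104, y = 0, 13.5 wide) over the dowels
- tray_centre (a point): Centre of the loose plywood transit tray (about 2.5 kg), 42 mm above the table. Base 240 (x) x 160 (y) x 12 mm, z up, no side walls. End blocks at x = +-104 (32 x 110, tops 66 mm above the table) carry the cover. Under it two bobbins lie along x at y = +36 and -36, either in either place, in V cradles at x = +-27 (8 thick, 46 mm free between them)
- dowel_a (a point): Centre of the top of the tray's steel dowel at its +x end: vertical, 12 mm in diameter, 28 tall above the end block, top 94 mm above the table. The cover is clear of the dowels once raised 28 mm
- dowel_b (a point): The same of the other dowel, at the tray's -x end, 208 mm from the first
- long_centre (a point): Centre of the long bobbin: turned wood, 150 mm long along its x axis, barrel 28 in diameter, a flange 40 in diameter and 10 thick at each end; about 0.11 kg; it starts in the tray with its axis 42 mm above the table (30 above the tray's base). It may be rolled to any angle about x
- short_centre (a point): Centre of the short bobbin: same shape and wood, 100 mm long, about 0.08 kg; it too starts in the tray
- medium_centre (a point): Centre of the medium bobbin: same shape, 125 mm long; it already sits in the middle row of the stand and stays there
- row_long (a point): Where the long bobbin's centre belongs when seated: on the barrel's axis, 47 mm above the table. x along the row (the bobbin lies along it, either way round), z up. A pair of aluminium V cradles, 8 thick, at x = +-54 from here, fits inside the flanges with 7 mm play each way. Fixed black stand, base 175 (x) x 190 (y) x 15 mm, three rows 62 mm apart; this is the outer row at its +y side
- row_medium (a point): The same point of the middle row, at the stand's centre (cradles at x = +-41.5), taken by the medium bobbin
- row_short (a point): The same point of the short bobbin's row, the outer row at the stand's -y side (cradles at x = +-29)
- mat_centre (a point): Middle of the top of the grey padded mat, 280 (x) x 190 (y) mm, top 6 mm above the table, fixed. The cover's long side goes along the mat's x axis, either way round; laid flat, the centre of its grip bar is 42 mm above this point
- card_a: Small black caption card on a wedge, 54 wide, 40 deep, 46 mm high; origin under its centre; a bystander
- card_b: Another such caption card, 46 mm high; a bystander
- salt: Turned dark wooden salt pot, 50 in diameter, 54 mm high; origin under its centre; a bystander
- loupe: Round brass stand magnifier, 52 in diameter, 40 mm high; origin under its centre; a bystander
- canteen: Round wooden canteen standing on edge, 50 x 104, 158 mm high with its stopper; origin under its centre; a bystander
- glass: Drinking glass, 66 in diameter, 95 mm high; origin under its centre; a bystander
- book: Small closed book, 106 x 74, 30 mm thick; origin under its centre; a bystander

How it is judged:
On the way, in this order (a step that is already met when the one before it is completed fails the run):
1. the cover has been raised level, clear of both dowels, still over the tray (z of cover_handle in the frame of tray_centre above 0.095 m and horizontal distance between cover_handle and tray_centre below 0.03 m and angle between cover_handle's own z axis and vertical below 0.1 rad), for 0.05 s.
2. the cover lies flat in the middle of the mat, square to it, and at rest (horizontal distance between cover_handle and mat_centre below 0.03 m and z of cover_handle in the frame of mat_centre below 0.046 m and angle between cover_handle's own z axis and vertical below 0.05 rad and angle between the x axis of cover_handle and the x axis of mat_centre, either way round below 0.15 rad and linear speed of cover below 0.02 m/s), for 0.2 s.
At the end, for the whole second after the job is handed in: Cover flat on the mat (handle within 30 mm of its middle, square within 0.15 rad); long and short bobbin each down in both cradles of its own row (within 12 mm and 0.08 rad of the row); medium bobbin still in its row; tray within 20 mm of its start; all at rest (all of step 2 and distance between long_centre and row_long below 0.012 m and angle between the x axis of long_centre and the x axis of row_long, either way round below 0.08 rad and distance between short_centre and row_short below 0.012 m and angle between the x axis of short_centre and the x axis of row_short, either way round below 0.08 rad and distance between medium_centre and row_medium below 0.012 m and linear speed of each of long, short below 0.02 m/s and distance of tray_centre from where it was at the start of the episode below 0.02 m); the robot touches nothing.
It fails at once if the cover is tilted by more than 0.1 rad (about 6 degrees) while it is on the dowels (angle between cover_handle's own z axis and vertical above 0.1 rad and horizontal distance between cover_handle and tray_centre below 0.06 m and z of cover_handle in the frame of tray_centre below 0.094 m).
It fails at once if the tray is dragged or lifted by more than 20 mm (distance of tray_centre from where it was at the start of the episode above 0.02 m).
It fails at once if the cover or a bobbin is let fall (faster than 0.65 m/s, out of the fingers) ((linear speed of long above 0.65 m/s and contact force between the fingers and long below 0.1 N) or (linear speed of short above 0.65 m/s and contact force between the fingers and short below 0.1 N) or (linear speed of cover above 0.65 m/s and contact force between the fingers and cover below 0.1 N)).
It fails at once if the medium bobbin is knocked out of its place (distance between medium_centre and row_medium above 0.02 m).
It fails at once if a bystander is moved by more than 30 mm or tipped (distance of any of card_a, card_b, salt, loupe, canteen, glass, book from where it was at the start of the episode above 0.03 m or angle between any of card_a, card_b, salt, loupe, canteen, glass's own z axis and vertical above 0.5 rad).
It also fails if it takes over 72 s, if anything falls off the work surface, if the arm or the gripper's body presses on something with over 40 N, if the wrist force passes 120 N, or if a joint passes its speed limit or range.

## Working session

There is one attempt and no reset: what is moved stays moved. The work goes in short steps, Python scripts to look and compute and a tool call to move; the robot and the scene stay as the last step left them, time stands still between calls to the robot, and variables do not carry over. Pictures are saved under pics/ and viewed, at most 10 in all, crops included, and the job is handed in when it is done.

Besides the shell and the picture viewer there is one more tool, called after "Emit:" by a JSON object that holds its "api" and its "payload", one argument or row to a line. step_arm: Moves the arm, as the interface text tells. Its arguments: {"type":"object","properties":{"commands":{"type":"array","items":{"type":"number"}},"jaw":{"type":"number"},"grip_force":{"type":"number"}},"required":["commands"]}

```bash
mkdir -p pics; cat > h.py <<'E'
import numpy as np, cv2
from scipy.spatial.transform import Rotation as Ro
from station import manip
def snap(n):
    s=manip.sense(); d=manip.snapshot(n)
    if n=="wrist":
        M=np.array(d["mount"]); T=np.eye(4); T[:3,:3]=Ro.from_quat(s["tool_rot"]).as_matrix(); T[:3,3]=s["tcp_pos"]
        C=np.linalg.inv(T@M); d["R"],d["t"]=C[:3,:3],C[:3,3]
    d["R"]=np.array(d["R"]);d["t"]=np.array(d["t"]); d["pixels"]=np.array(d["pixels"])
    return d
def ray(d,u,v,z):
    """pixel -> world point on plane height z"""
    o=-d["R"].T@d["t"]; r=d["R"].T@np.array([(u-d["cx"])/d["fx"],(v-d["cy"])/d["fy"],1])
    return o+r*(z-o[2])/r[2]
def proj(d,X):
    c=d["R"]@np.array(X)+d["t"]; return np.array([d["fx"]*c[0]/c[2]+d["cx"],d["fy"]*c[1]/c[2]+d["cy"]])
def save(n,img): cv2.imwrite("pics/"+n+".png",img)
E
python3 - <<'E'
from h import *
import pickle
print(manip.sense())
D={n:snap(n) for n in("top","side","wrist")}
pickle.dump(D,open("d0.pkl","wb"))
for n in D:
    d=D[n]; save(n+"0",d["pixels"]); print(n,d["fx"],-d["R"].T@d["t"],d["R"].round(3).tolist())
E
```

```text
{'t': 0.0, 'q': array([-1.28048809e+00,  5.28479760e-01,  1.43391627e+00,  2.14720332e-05,
        1.18137851e+00, -1.78508516e-01]), 'qd': array([-1.19867706e-04,  7.18358716e-05,  7.59297393e-04, -9.86190921e-04,
       -3.77312173e-04,  4.17779600e-04]), 'tau': array([ 1.13694712e-04, -4.42353165e+01, -1.78026491e+01, -2.94293341e-04,
        8.44705151e-03,  1.24010208e-05]), 'tcp_pos': array([ 0.28221271, -0.55685298,  0.23032082]), 'tool_rot': array([ 9.72652297e-01,  2.32263469e-01, -5.10394727e-05, -1.08979223e-03]), 'force': array([ 0.21442834, -0.13251228, -0.50914609]), 'ft_torque': array([ 0.00760295, -0.00267149, -0.00996783]), 'gripper_force': 0.0, 'finger_gap': 1.0002427351504202}
top 399.32073563855124 [ 0.3963275  -0.01129074  1.11781791] [[-0.022, -0.999, -0.036], [-0.99, 0.026, -0.14], [0.141, 0.032, -0.989]]
side 475.28744815172564 [0.29560263 1.0311224  0.85342625] [[-0.97, -0.243, -0.02], [-0.129, 0.581, -0.803], [0.207, -0.777, -0.595]]
wrist 318.39130040442944 [ 0.34688182 -0.52487939  0.37347051] [[0.451, -0.892, -0.002], [-0.857, -0.434, 0.279], [-0.25, -0.124, -0.96]]
```

View pics/top0.png

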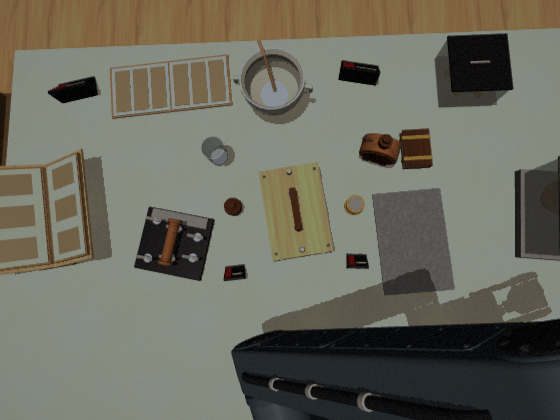

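View pics/side0.png

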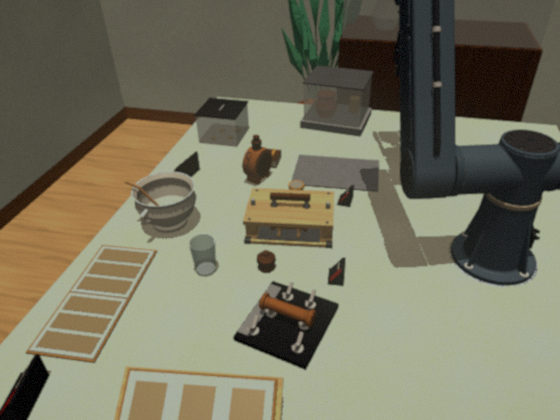

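The top view shows the cover at about (296,210), its handle in the same place and its dowels near (290,172) and (303,249). The mat is at (413,241) and the stand at (174,244), with the medium bobbin in it. The side view agrees.

```bash
cat > m.py <<'E'
from h import *
import pickle
D=pickle.load(open("d0.pkl","rb")); d=D["top"]; im=d["pixels"]
hsv=cv2.cvtColor(im,cv2.COLOR_BGR2HSV)
print("board",hsv[190,275],"mat",hsv[240,410],"stand",hsv[262,175],"table",hsv[300,100],"handle",hsv[210,296],"bob",hsv[240,170])
def box(mask,roi,z,name):
    m=np.zeros_like(mask); x0,y0,x1,y1=roi; m[y0:y1,x0:x1]=mask[y0:y1,x0:x1]
    m=cv2.morphologyEx(m,cv2.MORPH_CLOSE,np.ones((5,5)))
    c=max(cv2.findContours(m,0,1)[0],key=cv2.contourArea)[:,0,:]
    P=np.array([ray(d,u,v,z)[:2] for u,v in c],np.float32)
    r=cv2.minAreaRect(P); b=cv2.boxPoints(r); e=b[1]-b[0]; f=b[2]-b[1]
    l=e if np.hypot(*e)>np.hypot(*f) else f; 
    print(name,np.round(r[0],4),np.round(r[1],4),"long dir deg",round(np.degrees(np.arctan2(l[1],l[0]))%180,1))
H,S,V=cv2.split(hsv)
box(((H>15)&(H<35)&(S>70)&(V>90)).astype(np.uint8)*255,(250,150,345,270),.078,"board")
box(((V<90)).astype(np.uint8)*255,(280,182,312,238),.116,"handle")
box(((S<60)&(V<140)).astype(np.uint8)*255,(365,180,460,300),.006,"mat")
box(((V<70)).astype(np.uint8)*255,(128,200,220,285),.015,"stand")
box(((H<14)&(S>110)&(V>60)).astype(np.uint8)*255,(128,200,220,285),.055,"medium")
big=np.hstack([cv2.resize(im[195:290,125:225],None,fx=4,fy=4,interpolation=2),cv2.resize(im[160:265,250:350],None,fx=4,fy=3.62,interpolation=2)[:380]])
save("crop",big)
E
python3 m.py
```

```text
board [ 25  94 136] mat [15 17 90] stand [ 96 159   8] table [ 44  24 140] handle [ 12 189  62] bob [ 11 169 107]
board [ 0.542  -0.0062] [0.2404 0.1599] long dir deg 8.0
handle [ 0.5398 -0.0063] [0.1122 0.021 ] long dir deg 7.1
mat [ 0.4589 -0.3183] [0.2546 0.313 ] long dir deg 178.9
stand [0.4683 0.3343] [0.192  0.1728] long dir deg 77.6
medium [0.4693 0.3356] [0.0341 0.1238] long dir deg 167.6
```

```bash
ls pics
```

```text
crop.png
side0.png
top0.png
wrist0.png
```

View pics/crop.png

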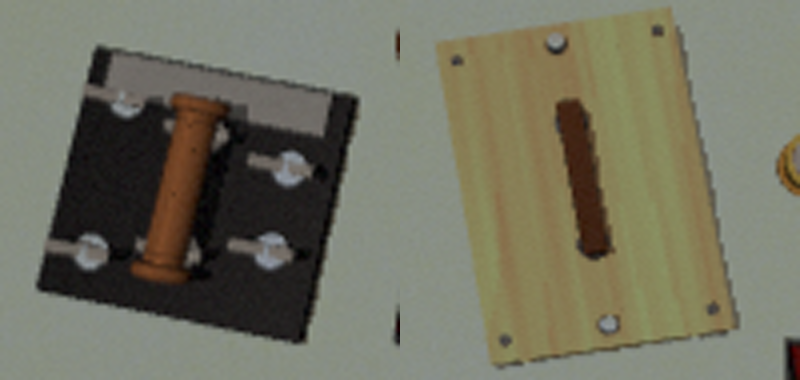

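The crop shows the stand's wide cradle pair (long row) on the left, towards +y, and the narrow pair (short row) on the right. The cover's dowels are clearly visible. The sizes match what was given, so I'll work out the move to hover over the handle.

```bash
cat >> h.py <<'E'
def go(p,yaw):
    """shift (mm) and rotvec (deg) in tool axes from the measured pose to tool-down pose p, tool x at yaw deg"""
    s=manip.sense(); R=Ro.from_quat(s["tool_rot"])
    T=Ro.from_euler("z",yaw,degrees=True)*Ro.from_euler("x",180,degrees=True)
    a=(R.inv()*T).as_rotvec(degrees=True); b=R.inv().apply(np.array(p)-s["tcp_pos"])
    print("shift mm",(b*1000).round(1),"turn",a.round(2),"n rows",np.ceil(max(np.linalg.norm(b)/.05,np.linalg.norm(a)/8.59)))
E
python3 - <<'E'
from h import *
import pickle
go([.541,-.0062,.22],7.8)
d=pickle.load(open("d0.pkl","rb"))["top"]
c=[ray(d,*p,.006)[:2] for p in [(373,193),(439,188),(453,291),(384,294)]]
c=np.array(c);print(c.round(3),c.mean(0))
for a,b in [(0,1),(1,2),(2,3),(3,0)]: e=c[b]-c[a]; print(np.hypot(*e).round(3),np.degrees(np.arctan2(e[1],e[0])).round(1))
E
```

```text
shift mm [ 479.7 -374.5   11.3] turn [-0.1  -0.   19.06] n rows 13.0
[[ 0.596 -0.225]
 [ 0.605 -0.409]
 [ 0.321 -0.425]
 [ 0.317 -0.24 ]] [ 0.45969083 -0.32452562]
0.184 -87.2
0.284 -176.8
0.185 91.4
0.279 3.1
```

Emit:
{"api": "step_arm", "payload": {
  "commands": [0.02, -0.0156, 0, 0, 0, 1, 0.056, -0.0437, 0, 0, 0, 3, 0.094, -0.0734, 0, 0, 0, 5, 0.132, -0.103, 0, 0, 0, 7, 0.17, -0.1327, 0, 0, 0, 9, 0.208, -0.1624, 0, 0, 0, 11, 0.246, -0.192, 0, 0, 0, 13, 0.284, -0.2217, 0, 0, 0, 15, 0.322, -0.2514, 0, 0, 0, 17, 0.36, -0.281, 0, 0, 0, 19],
  "jaw": 60,
  "grip_force": 60
}}

```text
t: 1.15
tcp_pos: [0.4771, -0.1423, 0.2313]
tool_rot: [0.998, 0.068, 0.0, 0.0]
force: [0.2, -0.9, -0.5]
finger_gap: 0.603
gripper_force: 0.0
```

```bash
python3 - <<'E'
from h import *
print(manip.sense()["tcp_pos"]);go([.541,-.0062,.22],7.8)
E
```

```text
[ 0.47705573 -0.14230456  0.23129521]
shift mm [  81.8 -126.2   11.3] turn [ 0.   -0.   -0.03] n rows 4.0
```

Emit:
{"api": "step_arm", "payload": {
  "commands": [0.02, -0.031, 0.003, 0, 0, 0, 0.045, -0.07, 0.006, 0, 0, 0, 0.066, -0.102, 0.009, 0, 0, 0, 0.08, -0.123, 0.011, 0, 0, 0, 0.082, -0.126, 0.011, 0, 0, 0, 0.082, -0.126, 0.011, 0, 0, 0, 0.082, -0.126, 0.011, 0, 0, 0, 0.082, -0.126, 0.011, 0, 0, 0, 0.082, -0.126, 0.011, 0, 0, 0, 0.082, -0.126, 0.011, 0, 0, 0]
}}

```text
t: 2.15
tcp_pos: [0.5404, -0.009, 0.2204]
tool_rot: [0.998, 0.068, 0.0, 0.0]
force: [1.4, 0.6, 1.2]
finger_gap: 0.599
gripper_force: 0.0
```

```bash
cat > w.py <<'E'
from h import *
import sys
d=snap("wrist"); save(sys.argv[1],d["pixels"]); print(manip.sense()["tcp_pos"], proj(d,[.541,-.0062,.116]))
import pickle; pickle.dump(d,open("w.pkl","wb"))
t=snap("top"); save(sys.argv[1]+"t",t["pixels"]); pickle.dump(t,open("t.pkl","wb"))
E
python3 w.py hov
```

```text
[ 0.54044924 -0.00885705  0.22040558] [271.51018501 209.29525167]
```

View pics/hov.png

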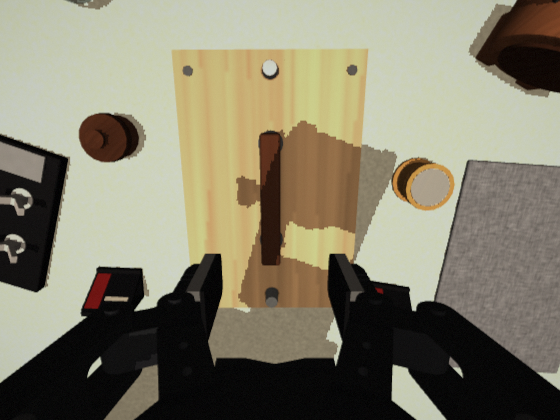

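The wrist view shows the bar spanning about (270,134) to (270,265), and the dowel tops at (270,69) and (272,297). The mat's edges are visible on the right.

```bash
python3 - <<'E'
from h import *
import pickle
d=pickle.load(open("w.pkl","rb")); im=d["pixels"]
a=ray(d,270,68,.094);b=ray(d,272,295,.094);print("dow",a,b,np.hypot(*(a-b)[:2]),(a+b)/2,np.degrees(np.arctan2(*(a-b)[1::-1])))
V=cv2.cvtColor(im,cv2.COLOR_BGR2HSV)[...,2]
for v in (145,175,205,235,255):
    r=im[v,235:305].astype(int); print(v,[int(x) for x in V[v,254:290:2]])
p=ray(d,270,134,.116);q=ray(d,270.5,265,.116);print("bar",p,q,(p+q)/2)
for v in (175,235):
    print(np.array([ray(d,x,v,.116)[:2] for x in (260.5,280.5)]).round(4).tolist())
go((*((a+b)/2)[:2],.0895),7.8)
E
```

```text
dow [0.64823517 0.00949885 0.094     ] [ 0.45027077 -0.0185543   0.094     ] 0.19994220135353977 [ 0.54925297 -0.00452772  0.094     ] 8.065571715709956
145 [202, 202, 128, 76, 94, 95, 94, 93, 91, 91, 93, 92, 78, 41, 54, 131, 133, 137]
175 [202, 202, 203, 99, 91, 93, 53, 45, 43, 44, 45, 44, 42, 79, 123, 128, 133, 137]
205 [204, 205, 202, 106, 41, 43, 44, 43, 41, 42, 42, 43, 40, 81, 122, 130, 133, 135]
235 [204, 154, 132, 95, 34, 41, 40, 38, 40, 40, 41, 42, 40, 36, 102, 129, 202, 205]
255 [138, 144, 134, 127, 41, 40, 40, 39, 39, 40, 39, 40, 57, 84, 172, 199, 203, 204]
bar [0.59963022 0.00276956 0.116     ] [ 0.49191517 -0.01187552  0.116     ] [ 0.5457727  -0.00455298  0.116     ]
[[0.5676, 0.0061], [0.5697, -0.0095]]
[[0.5178, -0.0001], [0.52, -0.0165]]
shift mm [  9.2  -2.9 130.9] turn [ 0.   -0.01  0.01] n rows 3.0
```

Emit:
{"api": "step_arm", "payload": {
  "commands": [0.003, -0.003, 0.02, 0, 0, 0, 0.003, -0.003, 0.05, 0, 0, 0, 0.003, -0.003, 0.08, 0, 0, 0, 0.003, -0.003, 0.105, 0, 0, 0, 0.003, -0.003, 0.12, 0, 0, 0, 0.003, -0.003, 0.127, 0, 0, 0, 0.003, -0.003, 0.131, 0, 0, 0, 0.003, -0.003, 0.131, 0, 0, 0, 0.003, -0.003, 0.131, 0, 0, 0, 0.003, -0.003, 0.131, 0, 0, 0]
}}

```text
t: 3.25
tcp_pos: [0.5438, -0.0049, 0.0902]
tool_rot: [0.998, 0.069, 0.001, 0.0]
force: [0.3, -0.4, 0.1]
finger_gap: 0.6
gripper_force: 0.0
```

Emit:
{"api": "step_arm", "payload": {
  "commands": [0, 0, 0, 0, 0, 0, 0, 0, 0, 0, 0, 0, 0, 0, 0, 0, 0, 0, 0, 0, 0, 0, 0, 0, 0, 0, 0, 0, 0, 0, 0, 0, 0, 0, 0, 0, 0, 0, 0, 0, 0, 0, 0, 0, 0, 0, 0, 0, 0, 0, 0, 0, 0, 0, 0, 0, 0, 0, 0, 0],
  "jaw": 0,
  "grip_force": 60
}}

```text
t: 4.25
tcp_pos: [0.5434, -0.0048, 0.0898]
tool_rot: [0.998, 0.069, 0.0, 0.0]
force: [-0.2, 0.2, 5.8]
finger_gap: 0.176
gripper_force: 59.7
```

Emit:
{"api": "step_arm", "payload": {
  "commands": [0, 0, -0.002, 0, 0, 0, 0, 0, -0.005, 0, 0, 0, 0, 0, -0.008, 0, 0, 0, 0, 0, -0.011, 0, 0, 0, 0, 0, -0.014, 0, 0, 0, 0, 0, -0.017, 0, 0, 0, 0, 0, -0.02, 0, 0, 0, 0, 0, -0.023, 0, 0, 0, 0, 0, -0.026, 0, 0, 0, 0, 0, -0.026, 0, 0, 0]
}}

```text
t: 5.25
tcp_pos: [0.5435, -0.0048, 0.1158]
tool_rot: [0.998, 0.069, 0.0, 0.0]
force: [-0.0, -0.2, -3.5]
finger_gap: 0.174
gripper_force: 58.6
```

```bash
python3 - <<'E'
from h import *
s=manip.sense();print(s["tcp_pos"],s["force"],s["ft_torque"])
d=snap("side"); save("lift",cv2.resize(d["pixels"][160:300,210:370],None,fx=4,fy=4))
E
```

```text
[ 0.54346043 -0.00483226  0.11582852] [-0.01185594 -0.17375358 -3.47547947] [ 0.05299447 -0.04584598 -0.00221602]
```

View pics/lift.png

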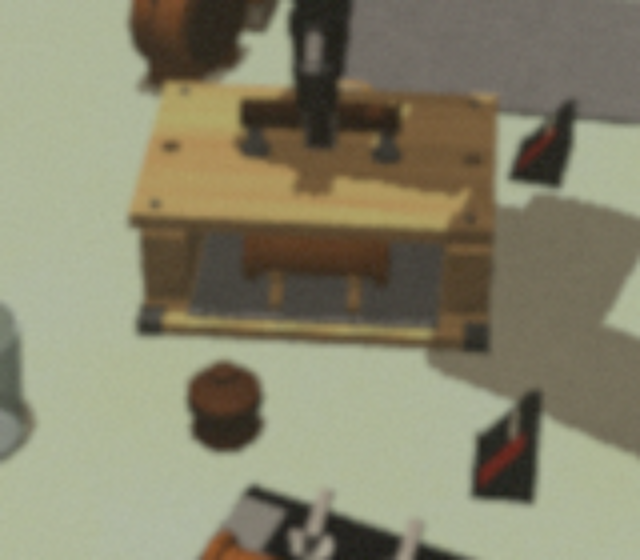

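The side view shows the cover level, nearly clear of the dowels. I'll lift it on and refine the mat pose.

Emit:
{"api": "step_arm", "payload": {
  "commands": [0, 0, -0.004, 0, 0, 0, 0, 0, -0.008, 0, 0, 0, 0, 0, -0.013, 0, 0, 0, 0, 0, -0.02, 0, 0, 0, 0, 0, -0.03, 0, 0, 0, 0, 0, -0.043, 0, 0, 0, 0, 0, -0.06, 0, 0, 0, 0, 0, -0.075, 0, 0, 0, 0, 0, -0.083, 0, 0, 0, 0, 0, -0.085, 0, 0, 0]
}}

```text
t: 6.3
tcp_pos: [0.5438, -0.0049, 0.2018]
tool_rot: [0.998, 0.069, 0.001, 0.0]
force: [0.3, 0.6, -4.3]
finger_gap: 0.174
gripper_force: 58.7
```

```bash
python3 - <<'E'
from h import *
import pickle
d=snap("top"); pickle.dump(d,open("t2.pkl","wb"))
d=d
im=d["pixels"]; hsv=cv2.cvtColor(im,cv2.COLOR_BGR2HSV);H,S,V=cv2.split(hsv)
m=np.zeros_like(V); m[178:300,365:462]=((H<25)&(S<60)&(V<130)).astype(np.uint8)[178:300,365:462]*255
m=cv2.morphologyEx(m,cv2.MORPH_OPEN,np.ones((5,5)))
c=max(cv2.findContours(m,0,1)[0],key=cv2.contourArea)[:,0,:]
P=np.array([ray(d,u,v,.006)[:2] for u,v in c],np.float32)
print(cv2.minAreaRect(P), cv2.minAreaRect(P)[0])
save("matc",cv2.resize(np.hstack([im[170:310,350:470],cv2.cvtColor(m,cv2.COLOR_GRAY2BGR)[170:310,350:470]]),None,fx=3,fy=3))
go([.46,-.322,.2],3.1)
E
```

```text
((0.4599618911743164, -0.32457098364830017), (0.2773057520389557, 0.1889854222536087), 3.783996105194092) (0.4599618911743164, -0.32457098364830017)
shift mm [-126.1  302.8    1.2] turn [ 0.03 -0.09  4.76] n rows 7.0
```

View pics/matc.png

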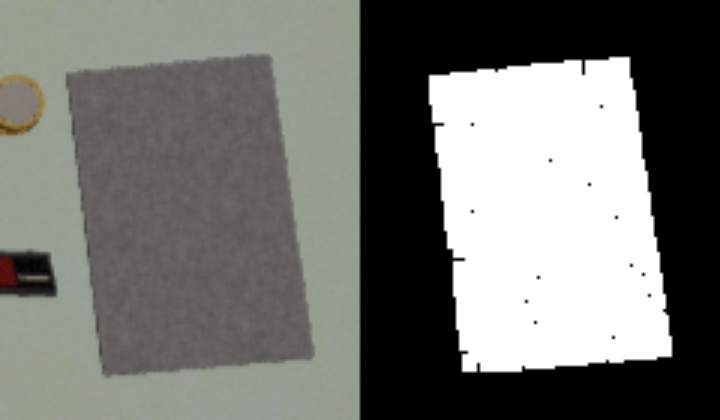

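The mat is cleanly segmented: its centre is (0.460, -0.3246), it measures 277x189 mm and its yaw is 3.8°. I'm carrying the cover there.

Emit:
{"api": "step_arm", "payload": {
  "commands": [-0.004, 0.01, 0, 0, 0, 0, -0.014, 0.034, 0, 0, 0, 0.4, -0.03, 0.072, 0, 0, 0, 1, -0.047, 0.113, 0, 0, 0, 1.5, -0.064, 0.154, 0, 0, 0, 2, -0.081, 0.195, 0, 0, 0, 2.6, -0.098, 0.236, 0, 0, 0, 3.2, -0.112, 0.27, 0, 0, 0, 3.7, -0.122, 0.294, 0, 0, 0, 4, -0.1265, 0.305, 0, 0, 0, 4.1]
}}

```text
t: 7.35
tcp_pos: [0.458, -0.3273, 0.1994]
tool_rot: [1.0, 0.031, -0.001, 0.0]
force: [-0.4, 0.1, -4.6]
finger_gap: 0.175
gripper_force: 58.9
```

Emit:
{"api": "step_arm", "payload": {
  "commands": [0, 0, 0, 0, 0, 0, 0, 0, 0, 0, 0, 0, 0, 0, 0.015, 0, 0, 0, 0, 0, 0.04, 0, 0, 0, 0, 0, 0.07, 0, 0, 0, 0, 0, 0.1, 0, 0, 0, 0, 0, 0.125, 0, 0, 0, 0, 0, 0.14, 0, 0, 0, 0, 0, 0.145, 0, 0, 0, 0, 0, 0.145, 0, 0, 0]
}}

```text
t: 8.35
tcp_pos: [0.4597, -0.3227, 0.0548]
tool_rot: [0.999, 0.034, -0.001, -0.001]
force: [-0.0, -0.2, -4.1]
finger_gap: 0.178
gripper_force: 58.9
```

```bash
python3 - <<'E'
from h import *
print(manip.sense()["tcp_pos"],manip.sense()["force"]);go([.46,-.3246,.029],3.8)
E
```

```text
[ 0.45974883 -0.32268005  0.05483635] [-0.01736625 -0.2472327  -4.1182644 ]
shift mm [ 0.1  2.  25.8] turn [-0.09  0.06  0.06] n rows 1.0
```

Emit:
{"api": "step_arm", "payload": {
  "commands": [0, 0.002, 0.006, 0, 0, 0, 0, 0.002, 0.012, 0, 0, 0, 0, 0.002, 0.017, 0, 0, 0, 0, 0.002, 0.02, 0, 0, 0, 0, 0.002, 0.0225, 0, 0, 0, 0, 0.002, 0.024, 0, 0, 0, 0, 0.002, 0.025, 0, 0, 0, 0, 0.002, 0.0255, 0, 0, 0, 0, 0.002, 0.0255, 0, 0, 0, 0, 0.002, 0.0255, 0, 0, 0]
}}

```text
t: 9.35
tcp_pos: [0.4598, -0.3263, 0.0299]
tool_rot: [0.999, 0.033, 0.0, 0.0]
force: [-0.2, -0.1, -3.8]
finger_gap: 0.174
gripper_force: 59.0
```

Emit:
{"api": "step_arm", "payload": {
  "commands": [0, 0, 0.0005, 0, 0, 0, 0, 0, 0.001, 0, 0, 0, 0, 0, 0.0015, 0, 0, 0, 0, 0, 0.002, 0, 0, 0, 0, 0, 0.002, 0, 0, 0, 0, 0, 0.002, 0, 0, 0, 0, 0, 0.002, 0, 0, 0, 0, 0, 0.002, 0, 0, 0, 0, 0, 0.002, 0, 0, 0, 0, 0, 0.002, 0, 0, 0]
}}

```text
t: 10.35
tcp_pos: [0.4598, -0.3263, 0.0298]
tool_rot: [0.999, 0.033, 0.0, 0.0]
force: [-2.4, 2.7, 11.0]
finger_gap: 0.175
gripper_force: 61.1
```

Emit:
{"api": "step_arm", "payload": {
  "commands": [0, 0, 0, 0, 0, 0, 0, 0, 0, 0, 0, 0, 0, 0, 0, 0, 0, 0, 0, 0, 0, 0, 0, 0, 0, 0, -0.01, 0, 0, 0, 0, 0, -0.04, 0, 0, 0, 0, 0, -0.085, 0, 0, 0, 0, 0, -0.13, 0, 0, 0, 0, 0, -0.16, 0, 0, 0, 0, 0, -0.17, 0, 0, 0],
  "jaw": 60
}}

```text
t: 11.35
tcp_pos: [0.4612, -0.3277, 0.2022]
tool_rot: [0.999, 0.033, 0.003, 0.003]
force: [1.3, -1.0, 0.1]
finger_gap: 0.596
gripper_force: 0.0
```

```bash
python3 - <<'E'
from h import *
import pickle
d=snap("top"); pickle.dump(d,open("t3.pkl","wb")); im=d["pixels"]
save("tray",np.hstack([cv2.resize(im[150:280,240:350],None,fx=3.5,fy=3.5,interpolation=2),cv2.resize(im[170:300,355:465],None,fx=3.5,fy=3.5,interpolation=2)]))
go([.543,-.005,.2],7.8)
E
```

```text
shift mm [ 102.9 -316.5    0.6] turn [ 0.33 -0.26 -4.03] n rows 7.0
```

View pics/tray.png

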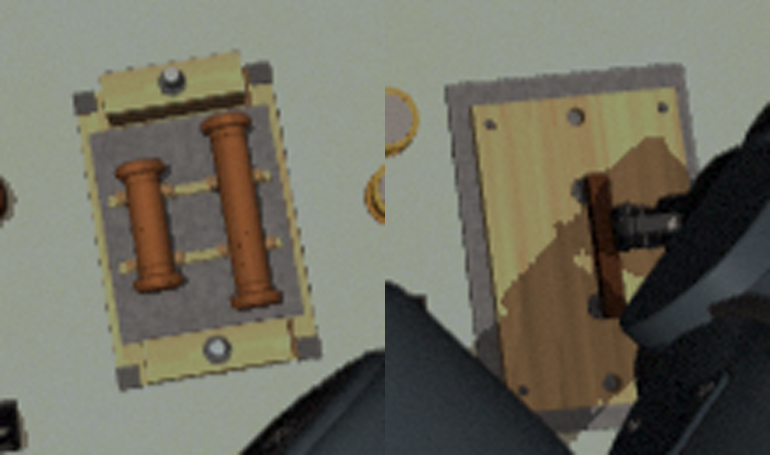

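The short bobbin is at the tray's left (+y) and the long one at its right (-y). The cover lies well on the mat. Now I'll measure the bobbins.

```bash
python3 - <<'E'
from h import *
import pickle
d=pickle.load(open("t3.pkl","rb")); im=d["pixels"]; hsv=cv2.cvtColor(im,cv2.COLOR_BGR2HSV);H,S,V=cv2.split(hsv)
m=np.zeros_like(V); m[175:242,262:328]=((H<15)&(S>130)&(V>50)).astype(np.uint8)[175:242,262:328]*255
m=cv2.morphologyEx(m,cv2.MORPH_OPEN,np.ones((3,3)))
for c in cv2.findContours(m,0,1)[0]:
    if cv2.contourArea(c)<80: continue
    P=np.array([ray(d,u,v,.046)[:2] for u,v in c[:,0]],np.float32); print(cv2.minAreaRect(P))
# board on mat: holes/handle ends, plane .018
yel=np.zeros_like(V); roi=(slice(190,300),slice(375,460)); yel[roi]=((H>12)&(H<35)&(S>60)).astype(np.uint8)[roi]*255
m=np.float32
for o in [(.036,1),(-.036,-1)]:
    t=np.radians(7.9); print("expected",np.array([.5425,-.0055])+o[0]*np.array([-np.sin(t),np.cos(t)]))
a=[ray(d,355+(u-385)/3.5,170+v/3.5,.018)[:2] for u,v in [(576,116),(612,382)]]
a=np.array(a);print("holes",a.mean(0),np.hypot(*(a[0]-a[1])),np.degrees(np.arctan2(*(a[0]-a[1])[::-1])))
a=[ray(d,240+u/3.5,150+v/3.5,.094)[:2] for u,v in [(172,79),(217,348)]]
a=np.array(a);print("dowels",a.mean(0),np.hypot(*(a[0]-a[1])),np.degrees(np.arctan2(*(a[0]-a[1])[::-1])))
E
```

```text
((0.5383211970329285, 0.029330208897590637), (0.10109493881464005, 0.03361162543296814), 7.73129940032959)
((0.5479183197021484, -0.04139647260308266), (0.1505802720785141, 0.0333281084895134), 6.130505084991455)
expected [0.537552   0.03015834]
expected [ 0.547448   -0.04115834]
holes [ 0.45870195 -0.32809499] 0.20745825109765298 3.8254421087232773
dowels [ 0.53960288 -0.00648207] 0.20356348707131097 7.9359693850349045
```

Emit:
{"api": "step_arm", "payload": {
  "commands": [0.004, -0.01, 0, 0, 0, -0.3, 0.014, -0.037, 0, 0, 0, -0.6, 0.028, -0.075, 0, 0, 0, -1, 0.043, -0.115, 0, 0, 0, -1.6, 0.058, -0.155, 0, 0, 0, -2.2, 0.073, -0.195, 0.01, 0, 0, -2.8, 0.087, -0.231, 0.025, 0, 0, -3.4, 0.097, -0.258, 0.04, 0, 0, -3.8, 0.103, -0.274, 0.05, 0, 0, -4, 0.105, -0.28, 0.05, 0, 0, -4.1]
}}

```text
t: 12.4
tcp_pos: [0.5433, -0.0367, 0.1442]
tool_rot: [0.998, 0.07, -0.004, -0.002]
force: [-1.1, 0.5, 0.5]
finger_gap: 0.601
gripper_force: 0.0
```

Emit:
{"api": "step_arm", "payload": {
  "commands": [0, 0, 0, 0, 0, 0, 0, 0, 0, 0, 0, 0, 0, 0, 0, 0, 0, 0, 0, 0, 0, 0, 0, 0, 0, 0, 0, 0, 0, 0, 0, 0, 0, 0, 0, 0, 0, 0, 0, 0, 0, 0, 0, 0, 0, 0, 0, 0, 0, 0, 0, 0, 0, 0, 0, 0, 0, 0, 0, 0]
}}

```text
t: 13.4
tcp_pos: [0.5461, -0.0399, 0.1478]
tool_rot: [0.998, 0.069, -0.0, -0.0]
force: [0.8, -0.1, 0.2]
finger_gap: 0.6
gripper_force: 0.0
```

```bash
python3 - <<'E'
from h import *
print(manip.sense()["tcp_pos"]);go([.5475,-.0413,.0235],7.9)
d=snap("wrist"); im=d["pixels"]; hsv=cv2.cvtColor(im,cv2.COLOR_BGR2HSV);H,S,V=cv2.split(hsv)
m=((H<15)&(S>130)&(V>50)).astype(np.uint8)*255
for c in cv2.findContours(m,0,1)[0]:
    if cv2.contourArea(c)<2500: continue
    P=np.array([ray(d,u,v,.046)[:2] for u,v in c[:,0]],np.float32); print(cv2.minAreaRect(P))
save("w2",im)
E
```

```text
[ 0.54608472 -0.03988284  0.14780919]
shift mm [  1.2   1.6 124.3] turn [-0.    0.   -0.04] n rows 3.0
((0.5380157828330994, 0.031011994928121567), (0.10701211541891098, 0.03900010138750076), 8.14337158203125)
((0.5457296967506409, -0.04109226167201996), (0.1603693962097168, 0.040423158556222916), 7.287145614624023)
```

View pics/w2.png

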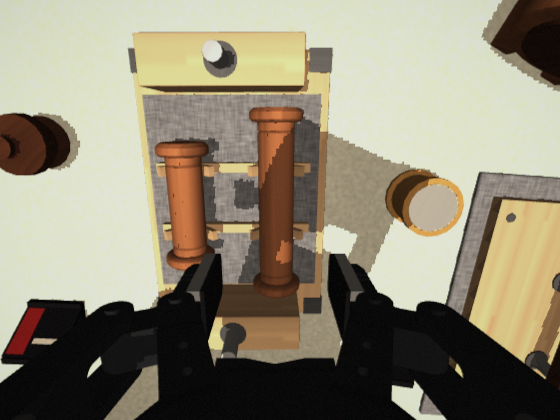

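The wrist view shows the long bobbin at (276,200) and the short one at (186,205), both between the cradles. I'll descend on the long bobbin.

Emit:
{"api": "step_arm", "payload": {
  "commands": [0, 0.0015, 0.015, 0, 0, 0, 0, 0.0015, 0.04, 0, 0, 0, 0, 0.0015, 0.07, 0, 0, 0, 0, 0.0015, 0.095, 0, 0, 0, 0, 0.0015, 0.11, 0, 0, 0, 0, 0.0015, 0.119, 0, 0, 0, 0, 0.0015, 0.124, 0, 0, 0, 0, 0.0015, 0.124, 0, 0, 0, 0, 0.0015, 0.124, 0, 0, 0, 0, 0.0015, 0.124, 0, 0, 0]
}}

```text
t: 14.45
tcp_pos: [0.547, -0.0416, 0.0247]
tool_rot: [0.998, 0.069, 0.001, 0.0]
force: [-0.8, 0.7, -0.7]
finger_gap: 0.599
gripper_force: 0.0
```

Emit:
{"api": "step_arm", "payload": {
  "commands": [0, 0, 0, 0, 0, 0, 0, 0, 0, 0, 0, 0, 0, 0, 0, 0, 0, 0, 0, 0, 0, 0, 0, 0, 0, 0, 0, 0, 0, 0, 0, 0, 0, 0, 0, 0, 0, 0, 0, 0, 0, 0, 0, 0, 0, 0, 0, 0, 0, 0, 0, 0, 0, 0, 0, 0, 0, 0, 0, 0],
  "jaw": 0,
  "grip_force": 40
}}

```text
t: 15.45
tcp_pos: [0.5465, -0.0408, 0.0245]
tool_rot: [0.998, 0.068, 0.0, -0.0]
force: [0.2, 4.2, 5.6]
finger_gap: 0.317
gripper_force: 39.3
```

```bash
python3 - <<'E'
from h import *
print(manip.sense()["tcp_pos"],manip.sense()["force"])
go([.482,.3956,.2],-12.4)
E
```

```text
[ 0.54650244 -0.04081462  0.02452067] [0.18014048 4.22341391 5.57069246]
shift mm [  -4.2 -441.2 -175.3] turn [-0.03 -0.04 20.24] n rows 10.0
```

Emit:
{"api": "step_arm", "payload": {
  "commands": [0, 0, -0.003, 0, 0, 0, 0, 0, -0.008, 0, 0, 0, 0, 0, -0.015, 0, 0, 0, 0, 0, -0.027, 0, 0, 0, 0, 0, -0.045, 0, 0, 0, 0, 0, -0.07, 0, 0, 0, 0, 0, -0.1, 0, 0, 0, 0, 0, -0.125, 0, 0, 0, 0, 0, -0.142, 0, 0, 0, 0, 0, -0.15, 0, 0, 0]
}}

```text
t: 16.45
tcp_pos: [0.5472, -0.0418, 0.1765]
tool_rot: [0.998, 0.069, 0.002, 0.001]
force: [0.2, 0.6, -1.8]
finger_gap: 0.319
gripper_force: 39.4
```

Emit:
{"api": "step_arm", "payload": {
  "commands": [0, -0.012, 0, 0, 0, 0.5, 0, -0.042, 0, 0, 0, 2, 0, -0.085, 0, 0, 0, 4, -0.001, -0.13, 0, 0, 0, 6, -0.002, -0.175, 0, 0, 0, 8, -0.002, -0.22, 0, 0, 0, 10, -0.003, -0.265, 0, 0, 0, 12, -0.003, -0.31, 0, 0, 0, 14, -0.004, -0.345, 0, 0, 0, 16.5, -0.004, -0.36, 0, 0, 0, 18]
}}

```text
t: 17.45
tcp_pos: [0.4904, 0.3182, 0.1724]
tool_rot: [0.996, -0.087, -0.001, 0.0]
force: [0.6, -0.7, -1.6]
finger_gap: 0.315
gripper_force: 39.6
```

```bash
python3 - <<'E'
from h import *
print(manip.sense()["tcp_pos"],manip.sense()["force"])
go([.482,.3956,.18],-12.4)
d=snap("wrist"); im=d["pixels"]; save("w3",im)
import pickle; pickle.dump(d,open("w.pkl","wb"))
for n,p in dict(long=(.482,.3956,.047),short=(.4555,.2744,.047),c=(.4688,.335,.015)).items(): print(n,proj(d,p).round())
E
```

```text
[0.49043099 0.31815495 0.17236187] [ 0.56011969 -0.72031955 -1.58565254]
shift mm [-21.8 -74.8  -7.6] turn [0.03 0.17 2.37] n rows 2.0
long [191. 227.]
short [330. 232.]
c [262. 218.]
```

View pics/w3.png

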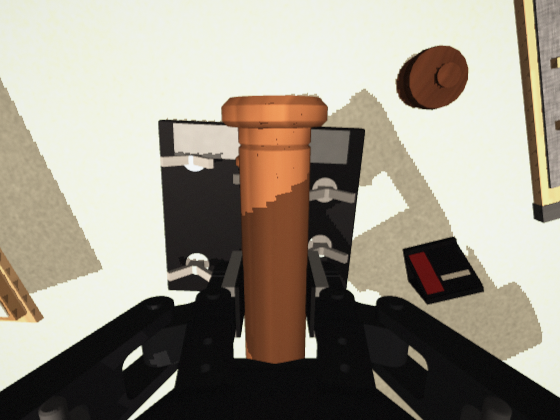

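The wrist view shows the stand under the held long bobbin. The long-row cradles are at about (187,161) and (189,272), the short-row ones at (328,193) and (323,249), and the base's top corners at (160,120) and (364,129). I'll check these against the estimate.

```bash
python3 - <<'E'
from h import *
import pickle
d=pickle.load(open("w.pkl","rb"))
c=np.array([.4688,.335]); t=np.radians(-12.4); x=np.array([np.cos(t),np.sin(t)]); y=np.array([-x[1],x[0]])
P=lambda a,b,z: proj(d,[*(c+a*x+b*y),z]).round(1).tolist()
print("corners",P(.0875,.095,.015),P(.0875,-.095,.015))
for a,b in[(.054,.062),(-.054,.062),(.029,-.062),(-.029,-.062)]: print(a,b,[P(a,b,z) for z in(.015,.027,.04)],"wings",P(a,b+.014,.045),P(a,b-.014,.045))
q=np.array([ray(d,160,120,.015)[:2],ray(d,364,129,.015)[:2]]);e=q[1]-q[0];print(q,np.hypot(*e),np.degrees(np.arctan2(e[1],e[0]))+90)
print("center est",q.mean(0)-.0875*np.array([np.cos(t),np.sin(t)]))
dt=pickle.load(open("t3.pkl","rb")); im=dt["pixels"]; H,S,V=cv2.split(cv2.cvtColor(im,cv2.COLOR_BGR2HSV))
m=np.zeros_like(V); r=(slice(200,285),slice(128,220)); m[r]=((H<14)&(S>110)&(V>60)).astype(np.uint8)[r]*255
k=max(cv2.findContours(m,0,1)[0],key=cv2.contourArea); print(cv2.minAreaRect(np.array([ray(dt,u,v,.051)[:2] for u,v in k[:,0]],np.float32)))
E
```

```text
corners [160.7, 122.7] [368.7, 131.5]
0.054 0.062 [[198.0, 161.1], [195.0, 162.9], [191.3, 165.0]] wings [173.3, 165.2] [206.4, 166.6]
-0.054 0.062 [[200.8, 265.6], [198.2, 271.0], [195.0, 277.3]] wings [178.9, 279.3] [208.6, 280.4]
0.029 -0.062 [[327.2, 192.3], [329.3, 195.2], [331.7, 198.7]] wings [316.7, 199.5] [348.6, 200.8]
-0.029 -0.062 [[322.2, 247.8], [324.0, 252.6], [326.0, 258.3]] wings [311.8, 260.0] [341.9, 261.2]
[[0.57707867 0.40892313]
 [0.53685228 0.22746235]] 0.18586601047089749 -12.499247536472978
center est [0.47150665 0.33698208]
((0.4693354368209839, 0.336932897567749), (0.03425607830286026, 0.12480419129133224), 77.55907440185547)
```

```bash
python3 - <<'E'
from h import *
go([.4833,.3971,.1],-12.4)
E
```

```text
shift mm [-20.4 -75.4  72.5] turn [-0.04  0.16  2.37] n rows 3.0
```

Emit:
{"api": "step_arm", "payload": {
  "commands": [-0.004, -0.015, 0, 0, 0, 0.5, -0.01, -0.04, 0.005, 0, 0, 1.2, -0.017, -0.062, 0.015, 0, 0, 2, -0.02, -0.074, 0.03, 0, 0, 2.4, -0.0205, -0.0755, 0.048, 0, 0, 2.4, -0.0205, -0.0755, 0.063, 0, 0, 2.4, -0.0205, -0.0755, 0.072, 0, 0, 2.4, -0.0205, -0.0755, 0.0725, 0, 0, 2.4, -0.0205, -0.0755, 0.0725, 0, 0, 2.4, -0.0205, -0.0755, 0.0725, 0, 0, 2.4]
}}

```text
t: 18.5
tcp_pos: [0.487, 0.3925, 0.1021]
tool_rot: [0.994, -0.109, 0.001, -0.0]
force: [0.3, -0.0, -0.5]
finger_gap: 0.317
gripper_force: 39.6
```

```bash
python3 - <<'E'
from h import *
print(manip.sense()["force"]);go([.4833,.3971,.0295],-12.4)
E
```

```text
[ 0.2685439  -0.02996394 -0.53587367]
shift mm [-4.7 -3.6 72.6] turn [-0.06 -0.07 -0.17] n rows 2.0
```

Emit:
{"api": "step_arm", "payload": {
  "commands": [-0.002, -0.002, 0.005, 0, 0, 0, -0.0047, -0.0036, 0.018, 0, 0, 0, -0.0047, -0.0036, 0.032, 0, 0, 0, -0.0047, -0.0036, 0.044, 0, 0, 0, -0.0047, -0.0036, 0.052, 0, 0, 0, -0.0047, -0.0036, 0.058, 0, 0, 0, -0.0047, -0.0036, 0.063, 0, 0, 0, -0.0047, -0.0036, 0.066, 0, 0, 0, -0.0047, -0.0036, 0.068, 0, 0, 0, -0.0047, -0.0036, 0.068, 0, 0, 0]
}}

```text
t: 19.5
tcp_pos: [0.4825, 0.3971, 0.0333]
tool_rot: [0.994, -0.109, 0.0, -0.0]
force: [0.6, 0.4, -1.5]
finger_gap: 0.312
gripper_force: 39.6
```

```bash
python3 - <<'E'
from h import *
print(manip.sense()["force"],manip.sense()["ft_torque"]);go([.4833,.3971,.0295],-12.4)
E
```

```text
[ 0.60971074  0.42764283 -1.52400248] [0.00889679 0.01303525 0.01596217]
shift mm [ 0.8 -0.1  3.8] turn [-0.01 -0.01 -0.14] n rows 1.0
```

No contact yet, so I'm seating it slowly.

Emit:
{"api": "step_arm", "payload": {
  "commands": [0.0008, 0, 0.001, 0, 0, 0, 0.0008, 0, 0.002, 0, 0, 0, 0.0008, 0, 0.0028, 0, 0, 0, 0.0008, 0, 0.0035, 0, 0, 0, 0.0008, 0, 0.004, 0, 0, 0, 0.0008, 0, 0.0045, 0, 0, 0, 0.0008, 0, 0.0045, 0, 0, 0, 0.0008, 0, 0.0045, 0, 0, 0, 0.0008, 0, 0.0045, 0, 0, 0, 0.0008, 0, 0.0045, 0, 0, 0]
}}

```text
t: 20.5
tcp_pos: [0.4839, 0.3978, 0.0297]
tool_rot: [0.994, -0.109, 0.001, -0.001]
force: [-0.6, 2.5, 5.1]
finger_gap: 0.313
gripper_force: 40.2
```

Emit:
{"api": "step_arm", "payload": {
  "commands": [0, 0, 0, 0, 0, 0, 0, 0, 0, 0, 0, 0, 0, 0, 0, 0, 0, 0, 0, 0, 0, 0, 0, 0, 0, 0, -0.003, 0, 0, 0, 0, 0, -0.02, 0, 0, 0, 0, 0, -0.055, 0, 0, 0, 0, 0, -0.1, 0, 0, 0, 0, 0, -0.135, 0, 0, 0, 0, 0, -0.15, 0, 0, 0],
  "jaw": 52
}}

```text
t: 21.5
tcp_pos: [0.485, 0.398, 0.1832]
tool_rot: [0.994, -0.109, 0.003, -0.002]
force: [-0.3, 0.0, -0.8]
finger_gap: 0.519
gripper_force: 0.0
```

```bash
python3 - <<'E'
from h import *
d=snap("wrist"); im=d["pixels"]; save("w4",im)
H,S,V=cv2.split(cv2.cvtColor(im,cv2.COLOR_BGR2HSV))
m=((H<15)&(S>130)&(V>50)).astype(np.uint8)*255
for c in cv2.findContours(m,0,1)[0]:
    if cv2.contourArea(c)<2000: continue
    P=np.array([ray(d,u,v,.051)[:2] for u,v in c[:,0]],np.float32); print(cv2.minAreaRect(P))
print(manip.sense()["tcp_pos"]); go([.5378,.0305,.18],7.9)
E
```

```text
((0.4712628126144409, 0.3379669785499573), (0.03901562839746475, 0.1278218924999237), 77.55264282226562)
((0.4849916398525238, 0.398406982421875), (0.03898128867149353, 0.1560814529657364), 77.43435668945312)
((0.5680577754974365, 0.1807795763015747), (0.04424133896827698, 0.044252607971429825), 0.9168737530708313)
[0.48555958 0.39833715 0.18444782]
shift mm [130.8 347.8   3.2] turn [ -0.28  -0.46 -20.43] n rows 8.0
```

View pics/w4.png

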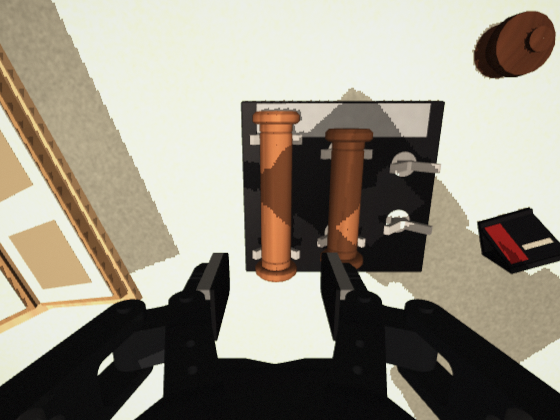

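The long bobbin is seated, with its flanges outside both cradles; its offset from the medium one is (13.7, 60.4) mm against an expected (13.3, 60.6). Next is the short bobbin.

Emit:
{"api": "step_arm", "payload": {
  "commands": [0.004, 0.01, 0, 0, 0, -0.5, 0.015, 0.039, 0, 0, 0, -2.2, 0.03, 0.08, 0, 0, 0, -4.6, 0.046, 0.123, 0, 0, 0, -7, 0.063, 0.167, 0, 0, 0, -9.8, 0.08, 0.212, 0, 0, 0, -12.5, 0.097, 0.257, 0, 0, 0, -15.2, 0.113, 0.3, 0, 0, 0, -17.8, 0.125, 0.333, 0.01, 0, 0, -19.6, 0.131, 0.348, 0.025, 0, 0, -20.3]
}}

```text
t: 22.55
tcp_pos: [0.5351, 0.0249, 0.1526]
tool_rot: [0.998, 0.066, -0.001, 0.0]
force: [0.5, 1.4, -0.1]
finger_gap: 0.523
gripper_force: 0.0
```

Emit:
{"api": "step_arm", "payload": {
  "commands": [0, 0, 0.01, 0, 0, 0, 0, 0, 0.01, 0, 0, 0, 0, 0, 0.01, 0, 0, 0, 0, 0, 0.01, 0, 0, 0, 0, 0, 0.01, 0, 0, 0, 0, 0, 0.01, 0, 0, 0, 0, 0, 0.01, 0, 0, 0, 0, 0, 0.01, 0, 0, 0, 0, 0, 0.01, 0, 0, 0, 0, 0, 0.01, 0, 0, 0],
  "jaw": 60
}}

```text
t: 23.55
tcp_pos: [0.5355, 0.0288, 0.1439]
tool_rot: [0.998, 0.068, 0.0, 0.0]
force: [0.8, -0.4, 0.1]
finger_gap: 0.608
gripper_force: 0.0
```

```bash
python3 - <<'E'
from h import *
d=snap("wrist"); im=d["pixels"]
H,S,V=cv2.split(cv2.cvtColor(im,cv2.COLOR_BGR2HSV))
m=((H<15)&(S>130)&(V>50)).astype(np.uint8)*255
for c in cv2.findContours(m,0,1)[0]:
    if cv2.contourArea(c)<2000: continue
    P=np.array([ray(d,u,v,.046)[:2] for u,v in c[:,0]],np.float32); print(cv2.minAreaRect(P))
print(manip.sense()["tcp_pos"]); go([.5378,.0305,.0245],7.9)
E
```

```text
((0.5380085110664368, 0.030812596902251244), (0.10697700083255768, 0.03807385265827179), 7.873707294464111)
((0.5705271363258362, 0.16435681283473969), (0.044815145432949066, 0.04468568041920662), 18.818714141845703)
[0.53555489 0.02874843 0.14383863]
shift mm [  2.5  -1.4 119.3] turn [ 0.   -0.   -0.15] n rows 3.0
```

Emit:
{"api": "step_arm", "payload": {
  "commands": [0.0025, -0.0015, 0.015, 0, 0, 0, 0.0025, -0.0015, 0.04, 0, 0, 0, 0.0025, -0.0015, 0.07, 0, 0, 0, 0.0025, -0.0015, 0.095, 0, 0, 0, 0.0025, -0.0015, 0.109, 0, 0, 0, 0.0025, -0.0015, 0.116, 0, 0, 0, 0.0025, -0.0015, 0.1193, 0, 0, 0, 0.0025, -0.0015, 0.1193, 0, 0, 0, 0.0025, -0.0015, 0.1193, 0, 0, 0, 0.0025, -0.0015, 0.1193, 0, 0, 0]
}}

```text
t: 24.6
tcp_pos: [0.5384, 0.0306, 0.0254]
tool_rot: [0.998, 0.068, 0.001, 0.0]
force: [0.8, -0.7, 0.2]
finger_gap: 0.601
gripper_force: 0.0
```

Emit:
{"api": "step_arm", "payload": {
  "commands": [0, 0, 0, 0, 0, 0, 0, 0, 0, 0, 0, 0, 0, 0, 0, 0, 0, 0, 0, 0, 0, 0, 0, 0, 0, 0, 0, 0, 0, 0, 0, 0, 0, 0, 0, 0, 0, 0, 0, 0, 0, 0, 0, 0, 0, 0, 0, 0, 0, 0, 0, 0, 0, 0, 0, 0, 0, 0, 0, 0],
  "jaw": 0,
  "grip_force": 40
}}

```text
t: 25.6
tcp_pos: [0.5381, 0.0307, 0.0251]
tool_rot: [0.998, 0.068, 0.0, 0.0]
force: [-0.3, -0.1, 5.2]
finger_gap: 0.318
gripper_force: 39.1
```

Emit:
{"api": "step_arm", "payload": {
  "commands": [0, 0, -0.003, 0, 0, 0, 0, 0, -0.008, 0, 0, 0, 0, 0, -0.015, 0, 0, 0, 0, 0, -0.027, 0, 0, 0, 0, 0, -0.045, 0, 0, 0, 0, 0, -0.07, 0, 0, 0, 0, 0, -0.1, 0, 0, 0, 0, 0, -0.125, 0, 0, 0, 0, 0, -0.142, 0, 0, 0, 0, 0, -0.15, 0, 0, 0]
}}

```text
t: 26.6
tcp_pos: [0.5387, 0.0305, 0.1772]
tool_rot: [0.998, 0.068, 0.002, 0.0]
force: [0.1, 0.2, -1.2]
finger_gap: 0.311
gripper_force: 39.4
```

```bash
python3 - <<'E'
from h import *
go([.4571,.2765,.175],-12.4)
E
```

```text
shift mm [ -47.6 -254.8    1.7] turn [ 0.03 -0.24 20.16] n rows 6.0
```

Emit:
{"api": "step_arm", "payload": {
  "commands": [-0.002, -0.012, 0, 0, 0, 0.8, -0.007, -0.038, 0, 0, 0, 3, -0.014, -0.075, 0, 0, 0, 6, -0.021, -0.113, 0, 0, 0, 9, -0.028, -0.15, 0, 0, 0, 12, -0.035, -0.187, 0, 0, 0, 15, -0.042, -0.222, 0, 0, 0, 17.7, -0.046, -0.245, 0, 0, 0, 19.5, -0.0475, -0.255, 0, 0, 0, 20.1, -0.0475, -0.255, 0, 0, 0, 20.1]
}}

```text
t: 27.6
tcp_pos: [0.4557, 0.2776, 0.1744]
tool_rot: [0.994, -0.106, -0.0, 0.0]
force: [-0.0, -0.0, -1.3]
finger_gap: 0.315
gripper_force: 39.5
```

Emit:
{"api": "step_arm", "payload": {
  "commands": [0, 0, 0, 0, 0, 0, 0, 0, 0.005, 0, 0, 0, 0, 0, 0.015, 0, 0, 0, 0, 0, 0.03, 0, 0, 0, 0, 0, 0.05, 0, 0, 0, 0, 0, 0.065, 0, 0, 0, 0, 0, 0.073, 0, 0, 0, 0, 0, 0.075, 0, 0, 0, 0, 0, 0.075, 0, 0, 0, 0, 0, 0.075, 0, 0, 0]
}}

```text
t: 28.6
tcp_pos: [0.4568, 0.2769, 0.1]
tool_rot: [0.994, -0.108, 0.001, -0.0]
force: [0.4, -0.3, -0.0]
finger_gap: 0.314
gripper_force: 39.5
```

```bash
python3 - <<'E'
from h import *
go([.4571,.2765,.030],-12.4)
E
```

```text
shift mm [ 0.3  0.4 70. ] turn [-0.04 -0.06  0.05] n rows 2.0
```

Emit:
{"api": "step_arm", "payload": {
  "commands": [0, 0, 0.006, 0, 0, 0, 0, 0, 0.02, 0, 0, 0, 0, 0, 0.034, 0, 0, 0, 0, 0, 0.046, 0, 0, 0, 0, 0, 0.054, 0, 0, 0, 0, 0, 0.06, 0, 0, 0, 0, 0, 0.064, 0, 0, 0, 0, 0, 0.066, 0, 0, 0, 0, 0, 0.067, 0, 0, 0, 0, 0, 0.067, 0, 0, 0]
}}

```text
t: 29.6
tcp_pos: [0.4564, 0.2769, 0.0327]
tool_rot: [0.994, -0.107, 0.0, -0.0]
force: [0.1, -0.5, -1.5]
finger_gap: 0.311
gripper_force: 39.5
```

Emit:
{"api": "step_arm", "payload": {
  "commands": [0, 0, 0.001, 0, 0, 0, 0, 0, 0.0018, 0, 0, 0, 0, 0, 0.0025, 0, 0, 0, 0, 0, 0.003, 0, 0, 0, 0, 0, 0.0035, 0, 0, 0, 0, 0, 0.0035, 0, 0, 0, 0, 0, 0.0035, 0, 0, 0, 0, 0, 0.0035, 0, 0, 0, 0, 0, 0.0035, 0, 0, 0, 0, 0, 0.0035, 0, 0, 0]
}}

```text
t: 30.6
tcp_pos: [0.4565, 0.2771, 0.0302]
tool_rot: [0.994, -0.108, 0.0, -0.0]
force: [-1.7, 0.0, 8.0]
finger_gap: 0.31
gripper_force: 40.4
```

Contact came at the expected height, so I'll release and rise.

Emit:
{"api": "step_arm", "payload": {
  "commands": [0, 0, 0, 0, 0, 0, 0, 0, 0, 0, 0, 0, 0, 0, 0, 0, 0, 0, 0, 0, 0, 0, 0, 0, 0, 0, -0.003, 0, 0, 0, 0, 0, -0.02, 0, 0, 0, 0, 0, -0.055, 0, 0, 0, 0, 0, -0.1, 0, 0, 0, 0, 0, -0.135, 0, 0, 0, 0, 0, -0.15, 0, 0, 0],
  "jaw": 52
}}

```text
t: 31.6
tcp_pos: [0.4579, 0.2775, 0.1827]
tool_rot: [0.994, -0.107, 0.003, -0.001]
force: [0.0, 1.4, -0.4]
finger_gap: 0.518
gripper_force: 0.0
```

```bash
python3 - <<'E'
from h import *
d=snap("wrist"); im=d["pixels"]
H,S,V=cv2.split(cv2.cvtColor(im,cv2.COLOR_BGR2HSV))
m=((H<15)&(S>130)&(V>50)).astype(np.uint8)*255
for c in cv2.findContours(m,0,1)[0]:
    if cv2.contourArea(c)<1500: continue
    P=np.array([ray(d,u,v,.051)[:2] for u,v in c[:,0]],np.float32); print(np.round(cv2.minAreaRect(P)[0],4),cv2.minAreaRect(P)[1:])
d=snap("top"); im=d["pixels"]; H,S,V=cv2.split(cv2.cvtColor(im,cv2.COLOR_BGR2HSV))
m=np.zeros_like(V); r=(slice(185,300),slice(370,460)); m[r]=((H>12)&(H<35)&(S>50)).astype(np.uint8)[r]*255
m=cv2.morphologyEx(m,cv2.MORPH_CLOSE,np.ones((7,7)))
k=max(cv2.findContours(m,0,1)[0],key=cv2.contourArea); print("cover",cv2.minAreaRect(np.array([ray(d,u,v,.018)[:2] for u,v in k[:,0]],np.float32)))
s=manip.sense();print(s["tcp_pos"],s["force"],np.abs(s["qd"]).max())
E
```

```text
[0.4565 0.2777] ((0.03908160701394081, 0.10693766176700592), 77.6545639038086)
[0.4717 0.3379] ((0.03905903548002243, 0.12784413993358612), 77.2254409790039)
[0.4851 0.3973] ((0.04185255244374275, 0.155812606215477), 77.5871810913086)
[0.5666 0.1748] ((0.044773366302251816, 0.043816063553094864), 77.61353302001953)
cover ((0.4595245122909546, -0.3259027302265167), (0.24130751192569733, 0.1634623408317566), 3.8824069499969482)
[0.4578588  0.27754644 0.18177972] [ 0.51640394 -0.74504248  0.35897099] 0.052974886702274335
```

```bash
python3 -c "
from station import manip
print(manip.sign_off())"
```

```text
the job is handed in; nothing more can be done
None
```

I handed the job in at about 32 s of the 72 s allowed. My last measurements put the cover within about 2 mm of the mat's centre and square to it, and both bobbins in their own rows within about 2 mm, but `sign_off` returned no verdict and I didn't re-measure the tray or the bystanders.

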